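# Purge the boss and start the thumb bolt

## Robot

A 6-joint arm with a two-finger parallel gripper is mounted at the origin on the work surface; the furniture and walls round the work are solid. World frame = base frame: x ahead of the robot, y to its left, z up, the work surface at z = 0. Lengths are in m, angles in rad, forces in N, time in s.
With the tool pointing down it reaches from about 0.3 to 0.85 m from the base axis. Payload 5.4 kg.
Tool frame: the origin (TCP) lies between the finger pads; the fingertips stand 25 mm ahead of it and the grasp point (between the pads) lies 6 mm ahead of it; y points along the fingers, z is the direction in which the jaws open and shut, and the axes are right-handed (so a half turn about y gives the same grasp; the last joint's range is limited). The gripper opens to 85 mm and grips with 20 to 120 N. Pads are 22 mm wide; open, the fingers measure 114 mm over their backs; the gripper's body (76 mm by 85 mm) begins 54 mm behind the grasp point. The pads swing forward as they close: fully open they stand 13 mm farther back than shut.
Start: joints at [-0.923, 0.158, 1.597, -0, 1.386, -0.21], TCP at [0.435, -0.376, 0.256] pointing down, gripper open.
Joint ranges: [-2.91, 2.91], [-0.94, 2.29], [0.18, 2.7], [-1.29, 4.43], [0.17, 2.64], [-3, 3]. Speed limits (rad/s): [2.57, 2.57, 3.14, 3.14, 3.14, 3.14].

## Interface

Orientations are given as a unit quaternion [w, x, y, z].
In Python, from cell import env, solver, optics gives the robot as it stands. Calls block until the motion is done:
- env.reach(position, orientation): joint-space move of the TCP to a pose.
- env.move_linear(position, orientation=None, vel=0.15, contact_N=None): straight line of the TCP; orientation=None keeps the orientation; vel is the mean speed in m/s. With contact_N (N) it stops when the force on the tool has changed by that much, and returns True; else False.
- env.set_joints(angles): joint-space move.
- env.move_gripper(opening, newtons=None): finger opening in m; newtons is the grip in N (None keeps the last); returns when the fingers have stopped.
- env.sleep(seconds).
- solver.inverse_kinematics(position, orientation): joint angles nearest the present ones, or None.
- optics.read_camera(name): name is "scene" or "side" or "wrist"; returns (picture, depth): 400x640x3 uint8, red, green, blue; 400x640 float32, m along the optical axis (not along the pixel's ray), 0 where there is no reading.
- optics.camera_info(name): a dict with "fx", "fy", "cx", "cy" (pixels), "xyz" and "orientation" of the camera in the world. Camera axes: x right, y down, z forward; pixel columns grow to the right and rows downward; lengths in m; the calibration is good to about 2 mm. A picture is of the moment at which its call begins: read the wrist's pose just before it. camera_info takes no time and is no camera call; for the wrist camera it gives the pose at the moment of the call.
A pose or a line that the arm cannot do raises env.Unreachable and nothing moves.
- env.hand_in(): hands the job in, once; it reports no verdict.
Readings, each from a call of its own:
- env.current_time(): time.
- env.current_joints(): joint angles.
- env.current_dq(): joint speeds.
- env.current_tau(): joint torques, N m.
- env.current_eef_pos(): TCP position.
- env.current_ee_rot(): TCP orientation.
- env.current_contact_force(): force on the tool from outside, world axes, zero at the start.
- env.current_ft_torque(): the same for the moment, N m.
- env.current_width(): finger opening in m.
Only numpy, scipy, OpenCV 4.12 (cv2) and the standard library are available. Lean on these libraries where they do the work, as an engineer would, in place of code of your own. Each camera call takes 0.05 s, during which the arm holds its last target. There are 200 camera calls.

## Task

Press the black purge plunger of the small fixture down to its stop to blow the threaded boss clean. Then turn the knurled thumb bolt backward (anticlockwise seen from above) until it drops into its thread, and from there turn it forward (clockwise) one full turn, to within an eighth of a turn. Finish while still gripping the bolt's knob so that it stays started, and leave the other things on the table where they are.

Things in the scene. Friction and masses are not known exactly. Their poses are not given: they have to be found in the camera images.
- start_fixture: Fixed aluminium plate, 60 x 150 x 10 mm (x, y, z). Origin: centre of its underside. On its long centre line stand a round steel threaded boss (52 mm across at its foot, rim 36 mm above the table) at y = -50 mm with the thumb bolt in it, and a valve block (44 x 44 mm) at y = +50 mm with the plunger on top. A thin nozzle runs from block to boss, below 45 mm.
- plunger_top (a point): Centre of the top of the purge plunger's black mushroom head (31 mm diameter), 76 mm above the table when up. It goes straight down 8 mm to its stop against a spring (2 N at first, 6 N at the stop) and springs back when let go.
- plunger (a joint): How far the plunger is pressed, m: 0 up, 0.008 at its stop.
- knob_centre (a point): Centre of the bolt's upright knurled steel knob, a cylinder 36 mm across and 22 mm high; its flat top is 11 mm above this point. A rib 3 mm high on top runs from the axis outward along this point's x. The point starts 81 to 84 mm above the table and ends about 69 mm above it; the knob's underside stays at least 20 mm above the boss.
- thumb_bolt (a joint): Bolt angle, rad, over whole turns, growing forward (clockwise from above). Right-hand thread, one start, 8 mm pitch. It starts at 0.5 to 2.4, lying on top of the boss's thread. Turned backward it climbs slowly and drops 8 mm just past 0 (by -0.2). From there forward it screws in; one turn is 6.28. It stays where it is left (0.02 N m friction).
- bolt_lift (a joint): Height of the bolt, m, growing upward: -0.001 to -0.0035 at the start, about -0.0005 just before the drop, -0.008 after it, -0.016 one turn further in. The bolt (about 0.2 to 0.3 kg) slides up and down freely: it rises and sinks with the thread, hangs in a tight grip, and drops by its weight when the grip is loosened or goes down with it.
- ref_block: Bystander, to be left alone: small grey block, 30 x 45 x 20 mm. Origin: centre of its underside.
- hex_key: Bystander, to be left alone: black L-shaped key, 92 mm long. Origin: centre of its underside.
- probe_card: Bystander, to be left alone: flat green card, 52 x 78 x 11 mm. Origin: centre of its underside.
- kapton_roll: Bystander, to be left alone: roll of tape lying flat, 74 mm across, 19 mm high. Origin: centre of its underside.
- swab_tub: Bystander, to be left alone: clear tub of swabs, 60 mm across, 86 mm high. Origin: centre of its underside.
- torch: Bystander, to be left alone: black torch lying down, 103 mm long. Origin: centre of its underside.
- lens_mount: Bystander, to be left alone: lens on a short post, 70 mm high. Origin: centre of its underside.
Not all that is in view belongs to the job. There is more than one size of the start_fixture; the one meant has the size given above.

How it is judged:
On the way, in this order (a step that is already met when the one before it is completed fails the run):
1. the purge plunger is pressed to its stop (value of joint plunger above 0.007 m), for 0.1 s.
2. the bolt, turned backward, has dropped into its thread (value of joint thumb_bolt between -1.5 and 0.3 rad and value of joint bolt_lift below -0.0055 m), for 0.1 s.
At the end, for the whole second after the job is handed in: the bolt stands one full turn (within an eighth of a turn) forward of where it dropped, screwed down in its thread, at rest, and the fingers still grip its knob from both sides with more than 2 N; the plunger is up again (value of joint thumb_bolt between 5.48 and 7.08 rad and value of joint bolt_lift below -0.0125 m and contact force between the fingers and thumb_bolt above 2 N and distance between the grasp point and knob_centre below 0.026 m and velocity of joint thumb_bolt between -0.1 and 0.1 rad/s and value of joint plunger below 0.002 m); the arm keeps its last pose, push and grip.
It fails at once if the bolt is turned forward past half a turn without having dropped into its thread (value of joint thumb_bolt above 3.3 rad and value of joint bolt_lift above -0.0075 m).
It fails at once if one of the bystanders is pushed away or knocked over (more than 30 mm) (distance of any of ref_block, hex_key, probe_card, kapton_roll, swab_tub, torch, lens_mount from where it was at the start of the episode above 0.03 m).
It also fails if it takes over 72 s, if anything falls off the work surface, if the arm or the gripper's body presses on something with over 40 N, if the wrist force passes 120 N, or if a joint passes its speed limit or range.

## Working session

There is one attempt and no reset: what is moved stays moved. The work goes in short steps, each a Python script; the robot and the scene stay as the last script left them, time stands still between calls to the robot, and variables do not carry over. Pictures are saved under pics/ and viewed, about 8 in all and at most 12, crops included, and the job is handed in when it is done.

```bash
mkdir -p pics; ls; python3 - <<'E'
from cell import env, solver, optics
import cv2,numpy as np
for n in("scene","side"):
    p,d=optics.read_camera(n); cv2.imwrite(f"pics/{n}1.png",p[:,:,::-1]); np.save(f"pics/{n}1d.npy",d)
    print(n,optics.camera_info(n))
print(env.current_time(),env.current_eef_pos(),env.current_ee_rot(),env.current_width(),optics.camera_info("wrist"))
E
```

```text
pics
scene {'fx': 438.2375196492267, 'fy': 438.2375196492267, 'cx': 317.1374753788867, 'cy': 201.63991879459115, 'xyz': array([ 0.0693263 , -0.41161119,  1.34241861]), 'orientation': array([-0.21235703,  0.92545393, -0.3057231 ,  0.0705188 ])}
side {'fx': 396.38916047633217, 'fy': 396.38916047633217, 'cx': 319.2394890267955, 'cy': 204.81729310283973, 'xyz': array([0.798182  , 0.51439141, 1.07865208]), 'orientation': array([-0.08739705,  0.30117269,  0.91782647, -0.24341597])}
0.1 [ 0.43458831 -0.37571662  0.25538067] [ 0.2939145  -0.29420553  0.64367487 -0.64244846] 0.08527663366368904 {'fx': 343.90474697313806, 'fy': 343.90474697313806, 'cx': 319.6768384322546, 'cy': 202.21526701480553, 'xyz': array([ 0.48307044, -0.31994263,  0.37242834]), 'orientation': array([ 0.13546253,  0.92709078, -0.345662  , -0.05167566])}
```

View pics/scene1.png

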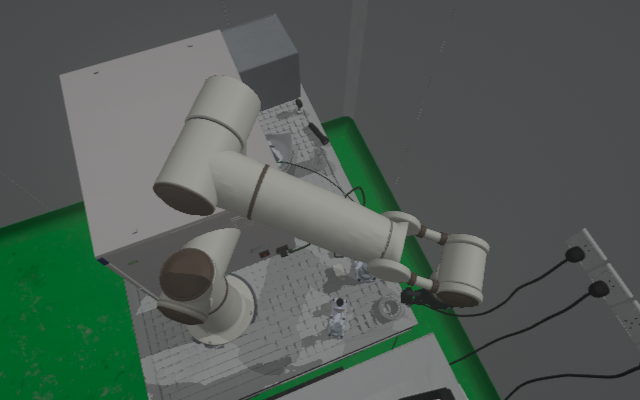

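View pics/side1.png

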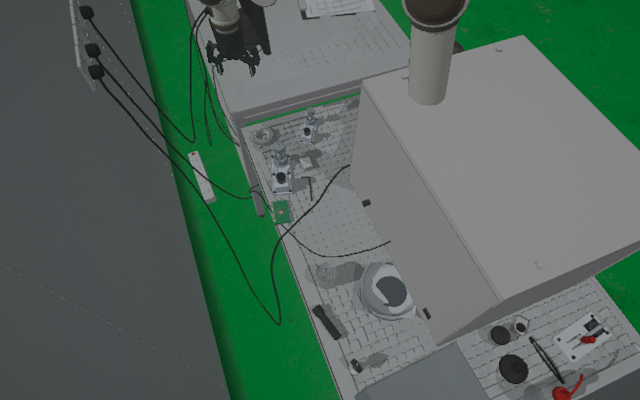

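Two fixtures are candidates. A is at scene (338,318) / side (309,125), B is at scene (362,268) / side (281,172). I'll localise both and enlarge them.

```bash
cat > h.py <<'E'
import numpy as np,cv2
from scipy.spatial.transform import Rotation as R
from cell import env,solver,optics
def rot(q): return R.from_quat(np.r_[q[1:],q[0]])
def quat(r): q=r.as_quat(); return np.r_[q[3],q[:3]]
def ray(ci,uv):
    uv=np.atleast_2d(uv).astype(float)
    return rot(ci['orientation']).apply(np.c_[(uv[:,0]-ci['cx'])/ci['fx'],(uv[:,1]-ci['cy'])/ci['fy'],np.ones(len(uv))])
def onplane(ci,uv,z):
    d=ray(ci,uv); o=np.array(ci['xyz']); return o+d*((z-o[2])/d[:,2])[:,None]
def tri(c1,p1,c2,p2):
    A=np.zeros((3,3));b=np.zeros(3)
    for c,p in((c1,p1),(c2,p2)):
        d=ray(c,p)[0];d/=np.linalg.norm(d);M=np.eye(3)-np.outer(d,d);A+=M;b+=M@np.array(c['xyz'])
    return np.linalg.solve(A,b)
def down(yaw):
    # y tool = down, z tool (jaw) horizontal at yaw
    z=np.array([np.cos(yaw),np.sin(yaw),0]);y=np.array([0,0,-1.]);x=np.cross(y,z)
    return quat(R.from_matrix(np.c_[x,y,z]))
E
python3 - <<'E'
from h import *
cs,cd=optics.camera_info("scene"),optics.camera_info("side")
print(np.round(rot(env.current_ee_rot()).as_matrix(),2))
for n,a,b in(("A plunger",(340,301),(308,131)),("B plunger",(361,280),(280,178))): print(n,tri(cs,a,cd,b))
for n,c,d,uvs in(("scene",cs,0,[(338,318),(362,268),(390,308),(290,140)]),("side",cd,0,[(309,125),(281,172),(264,135),(281,210),(328,270),(325,318)])):
    print(n,np.round(onplane(c,uvs,0.03),3).tolist())
s=cv2.imread("pics/scene1.png")[240:350,290:430]; t=cv2.imread("pics/side1.png")[95:225,240:350]
s=cv2.resize(s,None,fx=3.4,fy=3.4,interpolation=3);t=cv2.resize(t,None,fx=2.9,fy=2.9,interpolation=3)
h=min(len(s),len(t));o=np.hstack([s[:h],t[:h]]);o=cv2.convertScaleAbs(o,alpha=1.3);print(o.shape)
cv2.imwrite("pics/crop1.png",o)
E
```

```text
[[-0.65 -0.    0.76]
 [-0.76  0.   -0.65]
 [-0.   -1.   -0.  ]]
A plunger [ 0.29868069 -0.20802235  0.05149646]
B plunger [ 0.42988793 -0.17952729 -0.08225749]
scene [[0.271, -0.244, 0.03], [0.425, -0.168, 0.03], [0.414, -0.313, 0.03], [0.517, 0.353, 0.03]]
side [[0.266, -0.239, 0.03], [0.453, -0.132, 0.03], [0.415, -0.293, 0.03], [0.531, -0.016, 0.03], [0.532, 0.22, 0.03], [0.618, 0.321, 0.03]]
(374, 795, 3)
```

View pics/crop1.png

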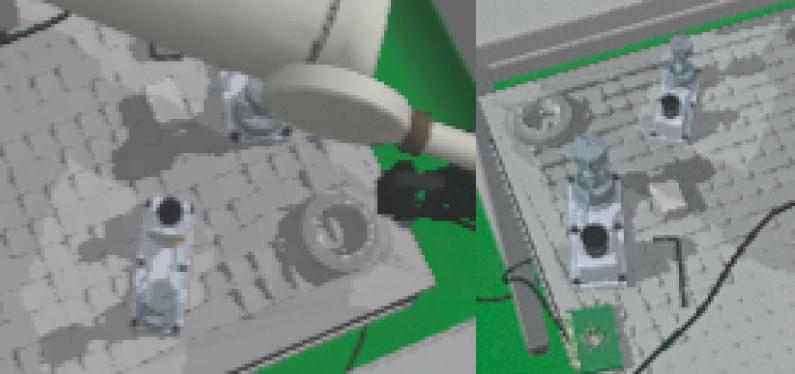

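Both crops show the same kind of fixture: A (crop left at 160,265), near the base, and B (crop right at 595,230), by the card. B looks larger, but it's also nearer the side camera, so I'll measure both from above with the wrist camera.

```bash
python3 - <<'E'
from h import *
T=rot(env.current_ee_rot());c=optics.camera_info("wrist");f=rot(c['orientation']).apply([0,0,1])
off=np.array(c['xyz'])-env.current_eef_pos();print("tool-frame cam off",T.inv().apply(off),"fwd",T.inv().apply(f))
q0=env.current_ee_rot()
aim=np.array([0.36,-0.2,0.03])
for h in (0.5,0.45,0.40):
    cam=aim-f*((h-0.03)/-f[2]);p=cam-off
    print(h,p,solver.inverse_kinematics(p,q0))
    try: env.reach(p,q0);break
    except env.Unreachable as e: print(e)
env.sleep(.2)
c=optics.camera_info("wrist");p,d=optics.read_camera("wrist");np.savez("pics/w1.npz",p=p,d=d,**c);cv2.imwrite("pics/w1.png",p[:,:,::-1])
print(env.current_eef_pos(),c['xyz'],env.current_time())
E
```

```text
tool-frame cam off [-7.39406694e-02 -1.17022180e-01 -1.55435164e-05] fwd [ 2.87227394e-01  9.57862163e-01 -7.07894203e-04]
0.5 [ 0.40447417 -0.15006976  0.38295232] [-6.37234074e-01 -2.79497861e-01  1.76898444e+00  4.79992753e-04
  1.65382326e+00  7.58167420e-02]
[ 0.40444633 -0.15071365  0.38214758] [ 0.45316285 -0.09522987  0.49896786] 1.3667
```

View pics/w1.png

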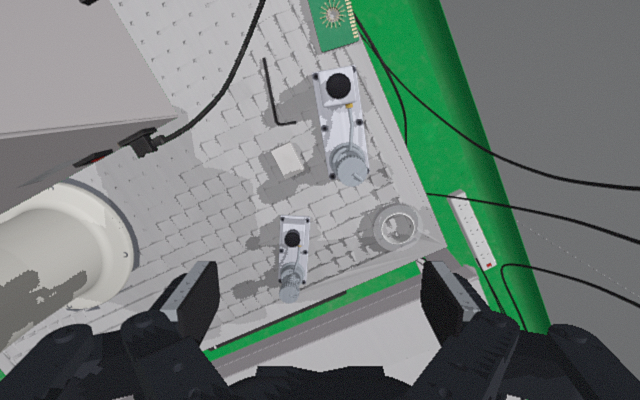

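A is at (293,255) and B at (342,125). I'll measure both plates on the plane z=0.01.

```bash
python3 - <<'E'
from h import *
z=np.load("pics/w1.npz");c={k:z[k] for k in z.files if k not in'pd'}
for n,uv in(("A",[(281,217),(309,217),(278,296),(304,298)]),("B",[(314,71),(355,66),(330,182),(370,180)])):
    P=onplane(c,uv,.01)[:,:2];print(n,P.round(3).tolist(),"w",np.linalg.norm(P[0]-P[1]),"l",np.linalg.norm(P[0]-P[2]),np.linalg.norm(P[1]-P[3]))
hsv=z['p'].astype(int).max(2)
for n,(u0,u1,v0,v1) in(("A",(275,312,210,305)),("B",(310,375,62,190))):
    m=(hsv[v0:v1,u0:u1]<45).astype(np.uint8);k,l,s,cc=cv2.connectedComponentsWithStats(m)
    i=1+np.argmax(s[1:,4]);uv=cc[i]+[u0,v0];dd=z['d'][tuple(np.round(uv[::-1]).astype(int))]
    X=np.array(c['xyz'])+ray(c,uv)[0]*dd
    print(n,"head",uv,s[i],"depth pt",X.round(4),"diam",np.sqrt(s[i,4]*4/np.pi)*dd/c['fx'])
p=z['p'][:,:,::-1]
cr=np.hstack([cv2.resize(p[195:315,230:340],(380,415),interpolation=3),cv2.resize(p[55:205,290:427],(380,415),interpolation=3)])
cv2.imwrite("pics/crop2.png",cr)
E
```

```text
A [[0.296, -0.184], [0.328, -0.212], [0.201, -0.28], [0.23, -0.31]] w 0.04213169079727949 l 0.13546454401783467 0.13909831799567896
B [[0.469, -0.062], [0.515, -0.093], [0.387, -0.191], [0.433, -0.227]] w 0.05476162097796544 l 0.15334263188790836 0.15704830861491736
A head [291.81428571 239.64285714] [ 10  23  15  14 140] depth pt [ 0.2999 -0.2097  0.0565] diam 0.018543040577570214
B head [337.83591331  87.22291022] [ 17  12  23  24 323] depth pt [ 0.4766 -0.0979  0.0749] diam 0.023722131275219886
```

View pics/crop2.png

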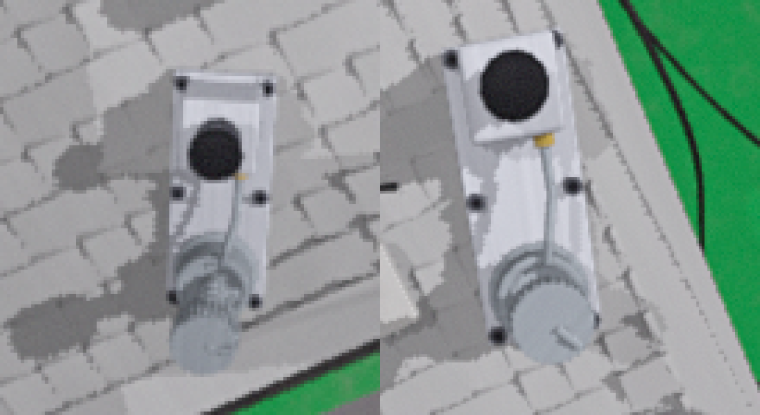

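B is the target: its plate measures about 55–60 x 155 mm and its plunger head is 75 mm up. A is about 42 x 137 mm with a 57 mm head. Next is a closer second view of B to triangulate the plunger and knob.

```bash
cat >> h.py <<'E'
OFF=np.array([-.07394,-.11702,0]);FWD=np.array([.28723,.95786,0])
def look(aim,h,yaw,name):
    q=down(yaw);T=rot(q);f=T.apply(FWD);cam=np.array(aim)+f*(h-aim[2])/f[2]
    env.reach(cam-T.apply(OFF),q);return snap(name)
def snap(name):
    c=optics.camera_info("wrist");p,d=optics.read_camera("wrist");np.savez(f"pics/{name}.npz",p=p,d=d,**c);cv2.imwrite(f"pics/{name}.png",p[:,:,::-1]);return c,p,d
E
python3 - <<'E'
from h import *
q=env.current_ee_rot();z=rot(q).apply([0,0,1]);yaw=np.arctan2(z[1],z[0]);print("yaw",yaw)
c,p,d=look([0.45,-0.15,0.08],0.36,yaw,"w2");env.sleep(.1)
print(env.current_joints(),env.current_eef_pos(),env.current_time())
z1=np.load("pics/w1.npz");c1={k:z1[k] for k in z1.files if k not in'pd'}
# head: dark blobs
def blob(p,roi):
    u0,u1,v0,v1=roi;m=(p[v0:v1,u0:u1].astype(int).max(2)<45).astype(np.uint8);k,l,s,cc=cv2.connectedComponentsWithStats(m);i=1+np.argmax(s[1:,4]);return s[i],s[i,:2]+[u0,v0]+(s[i,2:4]-1)/2
X0=np.array([.4766,-.0979,.0749])
def proj(c,X):
    v=rot(c['orientation']).inv().apply(X-np.array(c['xyz']));return np.array([c['cx']+c['fx']*v[0]/v[2],c['cy']+c['fy']*v[1]/v[2]])
g=proj(c,X0).astype(int);s2,b2=blob(p,(g[0]-32,g[0]+32,g[1]-32,g[1]+32));s1,b1=blob(z1['p'],(322,355,70,104))
print("pred",g,"got",b2,s2,b1,s1,"tri",tri(c1,b1,c,b2),"depth",np.array(c['xyz'])+ray(c,b2)[0]*d[int(b2[1]),int(b2[0])])
E
```

```text
yaw -0.714218770694525
[-5.56469719e-01 -8.92911237e-02  1.87267526e+00 -1.34498032e-04
  1.35339040e+00  1.58282698e-01] [ 0.45754758 -0.14345322  0.24561778] 2.1667
pred [301 133] got [302.5 130.5] [ 17  13  34  34 666] [338.   85.5] [  5   4  23  24 323] tri [ 0.4782165  -0.09659383  0.07042891] depth [ 0.47871191 -0.09641554  0.07576082]
```

View pics/w2.png

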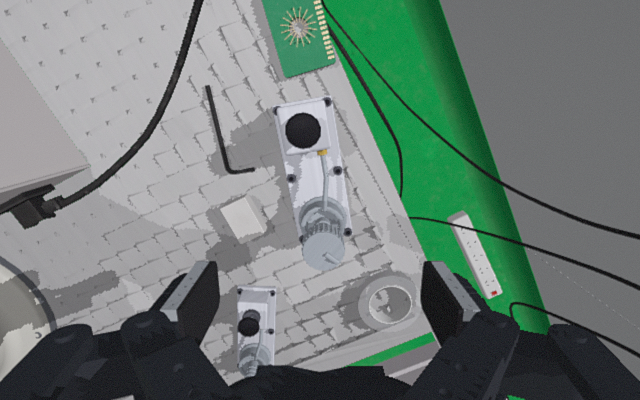

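The picture shows the plunger head at (302,130), the knob top at (323,251) with its rib pointing to lower right (332,258), and open space around the knob. Next I fit the knob top using depth, with triangulation against w1 as a check.

```bash
python3 - <<'E'
from h import *
R_=[]
for n,roi in(("w1",(320,380,140,195)),("w2",(290,360,215,280))):
    z=np.load(f"pics/{n}.npz");c={k:z[k] for k in z.files if k not in'pd'};u0,u1,v0,v1=roi
    V,U=np.mgrid[v0:v1,u0:u1];uv=np.c_[U.ravel(),V.ravel()];d=z['d'][V,U].ravel()
    X=np.array(c['xyz'])+ray(c,uv)*d[:,None];m=(X[:,2]>.087)&(X[:,2]<.103)&(d>0)
    zt=np.median(X[m,2]);cc,r=cv2.minEnclosingCircle(uv[m].astype(np.float32));mm=uv[m].mean(0)
    hi=m&(X[:,2]>zt+.0015);P=X[m]
    cw,rw=cv2.minEnclosingCircle(P[:,:2].astype(np.float32))
    print(n,m.sum(),"ztop",zt,"px",cc,r,mm,"world mean",P.mean(0).round(4),"circ",cw,rw,"rib mean",X[hi].mean(0),hi.sum());R_.append((c,mm))
    if hi.sum()>3:
        v=X[hi].mean(0)[:2]-P.mean(0)[:2];print("rib dir deg",np.degrees(np.arctan2(v[1],v[0])))
print("tri",tri(R_[0][0],R_[0][1],R_[1][0],R_[1][1]))
for j in(-2.9,0,2.9):
    pass
P=np.array([.478,-.0965,.13]);
for y in np.radians([-147.6,-102,-57.6,-12,32.4,77,122]): print(round(np.degrees(y)),solver.inverse_kinematics([.424,-.181,.09],down(y)))
E
```

```text
w1 732 ztop 0.09403407194080535 px (351.4457702636719, 171.1325225830078) 15.57848072052002 [351.48907104 171.22540984] world mean [ 0.4263 -0.1815  0.0939] circ (0.426084041595459, -0.18216431140899658) 0.01878022961318493 rib mean [ 0.42767477 -0.18839608  0.09657079] 52
rib dir deg -79.07603798346241
w2 1418 ztop 0.09404183936225027 px (322.8451232910156, 249.29002380371094) 21.91202735900879 [322.70169252 249.44287729] world mean [ 0.4273 -0.1808  0.0939] circ (0.42658230662345886, -0.1825447678565979) 0.019323498010635376 rib mean [ 0.42824025 -0.18865423  0.09663459] 86
rib dir deg -83.43083088681541
tri [ 0.42604046 -0.1824297   0.08915874]
-148 [-6.66569615e-01  7.22145301e-02  2.04934148e+00 -4.44089210e-16
  1.02003665e+00  1.90953636e+00]
-102 [-6.66569615e-01  7.22145301e-02  2.04934148e+00 -4.44089210e-16
  1.02003665e+00  1.11366622e+00]
-58 [-6.66569615e-01  7.22145301e-02  2.04934148e+00 -4.44089210e-16
  1.02003665e+00  3.38740034e-01]
-12 [-6.66569615e-01  7.22145301e-02  2.04934148e+00 -4.44089210e-16
  1.02003665e+00 -4.57130105e-01]
32 [-6.66569615e-01  7.22145301e-02  2.04934148e+00 -4.44089210e-16
  1.02003665e+00 -1.23205629e+00]
77 [-6.66569615e-01  7.22145301e-02  2.04934148e+00 -4.44089210e-16
  1.02003665e+00 -2.01047314e+00]
122 [-6.66569615e-01  7.22145301e-02  2.04934148e+00 -4.44089210e-16
  1.02003665e+00 -2.79587130e+00]
```

The knob axis is at (0.4262, -0.1822) with its top at 94 mm and the rib at about -82°. Pressing the plunger now.

```bash
python3 - <<'E'
from h import *
q=down(-.714);p=np.array([.4785,-.0965,.125])
env.move_gripper(0.0,20);env.reach(p,q);env.sleep(.2);print(env.current_width(),env.current_contact_force(),env.current_eef_pos())
print(env.move_linear([p[0],p[1],.104],q,vel=.08,contact_N=6),env.current_eef_pos())
r=env.move_linear([p[0],p[1],.082],q,vel=.02,contact_N=14)
print(r,env.current_eef_pos(),env.current_contact_force());env.sleep(.3);print(env.current_eef_pos(),env.current_contact_force())
snap("press")
env.move_linear([p[0],p[1],.15],q,vel=.15);print(env.current_time(),env.current_contact_force())
E
```

```text
-0.0001550287649043374 [-0.04107186  0.32108307 -0.30098889] [ 0.48000695 -0.09785023  0.12737678]
False [ 0.47818604 -0.09645619  0.10366075]
True [ 0.47897986 -0.09670761  0.092766  ] [-1.11106567  1.47090587  6.9013851 ]
[ 0.47897735 -0.0967116   0.0927681 ] [-1.89435255  1.01917594  7.06625869]
5.6917 [-0.89012883 -0.68600934 -0.81911595]
```

```bash
cat >> h.py <<'E'
K=np.array([.4262,-.1822])
def ktop(name):
    """median height of knob top and rib direction, by depth in the wrist camera"""
    c,p,d=snap(name);V,U=np.mgrid[150:400,200:440];uv=np.c_[U.ravel(),V.ravel()];dd=d[V,U].ravel()
    X=np.array(c['xyz'])+ray(c,uv)*dd[:,None]
    m=(np.hypot(X[:,0]-K[0],X[:,1]-K[1])<.0165)&(X[:,2]>.07)&(X[:,2]<.102)&(dd>0)
    if m.sum()<20: return m.sum(),None,None
    h=np.histogram(X[m,2],np.arange(.07,.103,.001));b=h[1][h[0].argmax()]
    zt=np.median(X[m&(abs(X[:,2]-b)<.0015),2])
    hi=m&(X[:,2]>zt+.0015)&(X[:,2]<zt+.005);v=X[hi,:2].mean(0)-K if hi.sum()>3 else [np.nan]*2
    return m.sum(),round(zt,4),round(float(np.degrees(np.arctan2(v[1],v[0]))),1)
def turn(dj,z):
    """turn j6 by dj in the grip, TCP to height z"""
    q=env.current_joints();t=solver.inverse_kinematics([K[0],K[1],z],down(-(q[5]+dj)+q[0]))
    print('turn',round(q[5],3),'->',np.round(t[5],3)); env.set_joints(t)
E
python3 - <<'E'
from h import *
q=down(-.714);p=np.array([.478,-.0962])
env.move_linear([*p,.102],q,vel=.12)
r=env.move_linear([*p,.082],q,vel=.02,contact_N=25);env.sleep(.25);print(r,env.current_eef_pos(),env.current_contact_force())
env.move_linear([*p,.16],q,vel=.2)
q=down(-.667)
env.move_gripper(.085,25)
env.reach([*K,.16],q);env.move_linear([*K,.089],q,vel=.12,contact_N=12)
print(env.current_eef_pos(),env.current_joints(),ktop("k0"),env.current_time())
env.move_gripper(.0,25);print(env.current_width(),env.current_contact_force(),env.current_eef_pos(),ktop("k1"),env.current_time())
E
```

```text
True [ 0.47875915 -0.09652707  0.09277159] [-2.32923759  1.64006755  9.27522177]
[ 0.42678835 -0.18215121  0.0895109 ] [-6.64757956e-01  8.01764490e-02  2.04199182e+00  3.05770439e-05
  1.01853067e+00  1.42995825e-03] (np.int64(5284), np.float64(0.094), -73.5) 9.675
0.033940761171392324 [ 0.97593255 -0.3119349   2.50828231] [ 0.42652179 -0.18246772  0.08939777] (np.int64(5305), np.float64(0.0938), -73.7) 10.2417
```

View pics/k1.png

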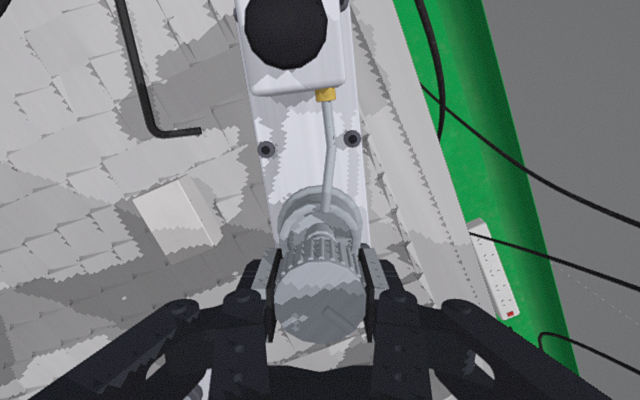

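The second press stopped at the same height with 9 N, so the plunger is on its stop. The grip is centred on the knob (320,300), with the rib pointing to (335,315). Now I turn backward in steps, loosening after each and checking the knob height.

```bash
python3 - <<'E'
from h import *
z=env.current_eef_pos()[2];n=0
def z0():return ktop("b%d"%n)
for dj in(-.6,-.3,-.3,-.3):
    z=z-dj*.00127;turn(dj,z);n+=1;F=env.current_contact_force()
    env.move_gripper(.044);env.sleep(.25);k=z0();print(n,k,F.round(1),"t",env.current_time(),"j6",env.current_joints()[5])
    if k[1]<.090:break
    env.move_gripper(0,25)
E
```

```text
turn 0.001 -> -0.599
1 (np.int64(5332), np.float64(0.0947), -41.2) [-0.1 -1.6  1.1] t 11.425 j6 -0.5984664959023009
turn -0.599 -> -0.899
2 (np.int64(5293), np.float64(0.0945), -24.0) [-0.4 -1.5 -1.1] t 12.6083 j6 -0.8982839075196032
turn -0.899 -> -1.198
3 (np.int64(4804), np.float64(0.0874), -6.6) [-1.9 -3.3 -1.8] t 13.7917 j6 -1.1981954197872458
```

It dropped by about 7 mm on the third step, with the rib now at about -7°. Going forward, following the thread down.

```bash
python3 - <<'E'
from h import *
print(ktop("f0"))
env.move_linear([*K,.0825],vel=.05);env.move_gripper(0,25);z=env.current_eef_pos()[2];print(env.current_width(),z)
for i,dj in enumerate((2.0,1.9)):
    z-=dj*.00127;turn(dj,z);print(env.current_eef_pos(),env.current_contact_force().round(1),ktop(f"f{i+1}"),env.current_joints()[5],env.current_time())
env.move_gripper(.046);env.sleep(.2);print(ktop("f3"),env.current_time())
E
```

```text
(np.int64(4811), np.float64(0.0874), -8.1)
0.03450049851850318 0.08242727481600773
turn -1.198 -> 0.802
[ 0.42689269 -0.18279184  0.08027218] [ 2.2 -4.8 -2.4] (np.int64(5325), np.float64(0.0853), -119.3) 0.8013802103177677 16.1833
turn 0.801 -> 2.701
[ 0.42597283 -0.18357002  0.07773183] [-1.9 -8.1 -1.8] (np.int64(5390), np.float64(0.0827), 128.3) 2.701363027330274 17.8917
(np.int64(5434), np.float64(0.0825), 125.8) 18.4167
```

View pics/f3.png

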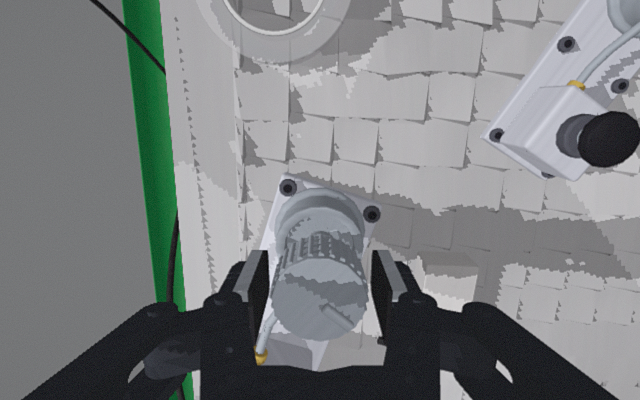

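The bolt followed through 3.9 rad without slip (rib at 126° and visible at (340,315), knob 4.9 mm lower). Now I regrip half a turn back and finish.

```bash
python3 - <<'E'
from h import *
env.move_gripper(.06);turn(-np.pi,.0775);k=ktop("g0");print(k)
env.move_gripper(0,25);z=env.current_eef_pos()[2]
turn(2.73,z-2.73*.00127);env.sleep(.3)
print(env.current_width(),env.current_eef_pos(),env.current_contact_force().round(1),ktop("g1"),env.current_joints()[5],env.current_time())
E
```

```text
turn 2.701 -> -0.44
(np.int64(5330), np.float64(0.0825), 122.6)
turn -0.44 -> 2.29
0.03409902585192988 [ 0.42628435 -0.1836032   0.07431301] [-0.7 -5.9 -1.3] (np.int64(5349), np.float64(0.0792), -32.0) 2.2908485182437612 24.425
```

View pics/g1.png

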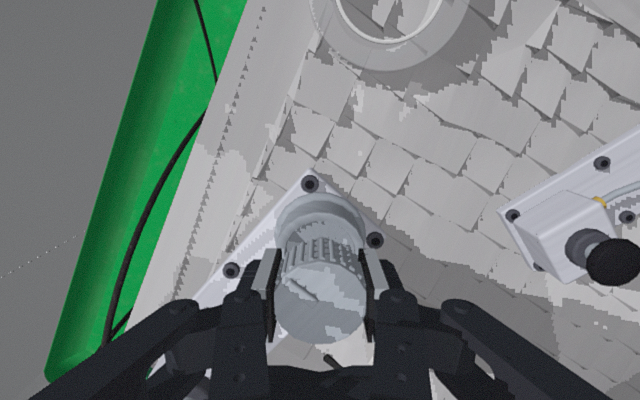

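The picture shows the knob gripped at (320,300). The rib reads -32°, one full turn on from where it dropped, and the top is at 79 mm, 8.2 mm below the drop height. Handing in.

```bash
python3 - <<'E'
from h import *
print(env.current_width(),abs(env.current_dq()).max(),env.current_time());print(env.hand_in())
E
```

```text
0.034498934914530044 0.001202897051706727 24.425
the job is handed in; nothing more can be done
None
```

I pressed the plunger to its stop, turned the bolt back until it dropped, screwed it forward one full turn, and handed in at about 24 s with the knob still gripped. The hand-in gives no verdict, so the results below are my own measurements.

- **Fixture:** I used the larger of the two. Its plate measured about 55 x 155 mm and its plunger head was 75 mm up. The other one was about 42 x 137 mm with a 57 mm head.
- **Plunger:** I pressed it twice. Both times it stopped at the same height, about 8 mm down, with 7 N and then 9 N on the tool. I did not measure the plunger again after letting go; it was in view in the later pictures with nothing touching it.
- **Drop:** I turned the bolt back 1.2 rad in steps, and the knob top fell from 94.5 to 87.4 mm.
- **One turn forward:** I turned it forward 6.63 rad with one regrip. That is a full turn plus the estimated 0.35 rad it had gone back past its zero.
- **Last checks:**
  - The rib points to -32°. I expected -31°, assuming the rib lies along the fixture's x at zero. That is not given, but the drop came where it predicts.
  - The knob top is at 79.2 mm, 8.2 mm below the drop height.
  - The grip is closed on the knob at 34 mm with a 25 N setting, and the arm is still.

**Disagreements:** Triangulated heights came out about 5 mm lower than the depth readings, because the blobs were coarse. I used the depth heights, which matched the text. Rib readings from different views differ by up to about 9°, well inside the tolerance of an eighth of a turn. I did not measure the bystanders again; I saw no contact with any of them.

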